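# Angle a wooden length past the post into its stock bay

### The job

Put the squared wooden length away in the stock bay by pushing it along the desk with the fingertips, without ever lifting it: angle its red end in behind the steel post first, then push the plain end in too, until the whole length lies flat against the back fence. Leave the two standing seal blanks and the whetstone where they are, and finish clear of everything.

Things in the scene. Friction and masses are not known exactly. Their poses are not given: they have to be found in the camera images.
- length: Loose squared hardwood length, orange-brown, lying flat on the desk, 22 x 200 x 22 mm, about 0.16 kg, slides on the desk with friction. The last 18 mm at one end are painted red. Origin: centre of its underside; own y runs along the length towards the red end, z up.
- red_end (a point): Centre of the end face of the length's red-painted end (100 mm from its middle along own +y, 11 mm above its underside).
- plain_end (a point): Centre of the end face of the length's plain end (100 mm from its middle along own -y, 11 mm above its underside).
- stock_bay: Fixed pale wood bay, no floor, open towards the robot. Origin: desk level, middle of the back fence's inner face; x points into the fence, y left. In its frame, mm: fence inner face x = 0, y -130 to 130; left and right walls' inner faces y = 118 and -118, reaching out to x = -64. Fence and walls 12 thick, 30 high. Mouth: y = -118 to 47, 165 wide, shorter than the length.
- post (a point): Foot of the round steel post, diameter 16 mm, 55 mm high, at the front of the bay: x = -58, y = 55 mm in the bay's frame, 50 mm clear depth between it and the back fence. From the post to the left wall the front is closed by a lip 20 mm high (bay x = -64 to -52 mm).
- tan_seal: Loose tan cylindrical seal blank, diameter 16 mm, 60 mm high, standing left of the bay. Origin: centre of its underside. Leave alone.
- white_seal: Loose white cylindrical seal blank, diameter 12 mm, 60 mm high, standing right of the bay. Origin: centre of its underside. Leave alone.
- whetstone: Loose whetstone in a dark sleeve, 30 x 88 x 17 mm, lying right of the bay, long side along own y. Origin: centre of its underside. Leave alone.

How it is judged (in metres and radians):
On the way:
1. the red end is in behind the post while the plain end is still outside the bay (y of red_end in the frame of stock_bay above 0.06 m and x of red_end in the frame of stock_bay above -0.05 m and x of plain_end in the frame of stock_bay below -0.05 m).
At the end, for the whole second after the job is handed in: The length lies flat on the desk and at rest inside the bay, red end behind the post (at least 70 mm left of the bay's middle), with no more than 7 mm between either end of it and the back fence (x of each of plain_end, red_end in the frame of stock_bay above -0.018 m and y of red_end in the frame of stock_bay between 0.07 and 0.122 m and y of plain_end in the frame of stock_bay above -0.122 m and height (world z) of length below 0.006 m and angle between length's own z axis and vertical below 0.05 rad and linear speed of length below 0.01 m/s and angular speed of length below 0.1 rad/s); the robot touches nothing.
It fails at once if the wooden length is lifted off the desk or tipped up (height (world z) of length above 0.01 m or angle between length's own z axis and vertical above 0.15 rad).
It fails at once if the tan seal is moved by more than 15 mm or tipped (distance of tan_seal from where it was at the start of the episode above 0.015 m or angle between tan_seal's own z axis and vertical above 0.25 rad).
It fails at once if the white seal is moved by more than 15 mm or tipped (distance of white_seal from where it was at the start of the episode above 0.015 m or angle between white_seal's own z axis and vertical above 0.25 rad).
It fails at once if the whetstone is moved by more than 15 mm or tipped (distance of whetstone from where it was at the start of the episode above 0.015 m or angle between whetstone's own z axis and vertical above 0.25 rad).
It also fails if it takes over 48 s, if anything falls off the work surface, if the arm or the gripper's body presses on something with over 40 N, if the wrist force passes 120 N, or if a joint passes its speed limit or range.

### The arm

A 6-joint arm with a two-finger parallel gripper is mounted at the origin on a cart in front of the work surface, level with it; the furniture and walls round the work are solid. World frame = base frame: x ahead of the robot, y to its left, z up, the work surface at z = 0. Lengths are in mm, angles in rad, forces in N, time in s.
With the tool pointing down it reaches from about 350 to 775 mm from the base axis. Payload 7.3 kg.
Tool frame: the origin (TCP) lies between the finger pads; the fingertips stand 25 mm ahead of it and the grasp point (between the pads) lies 6 mm ahead of it; z points along the fingers, y is the direction in which the jaws open and shut (so a half turn about z gives the same grasp; the last joint's range is limited). The gripper opens to 92 mm and grips with 3 to 60 N. Pads are 19 mm wide; open, the fingers measure 130 mm over their backs; the gripper's body (75 mm by 190 mm) begins 47 mm behind the grasp point.
Start: joints at [1.173, 0.342, 1.524, -0, 1.275, -0.146], TCP at [130.786, 508.466, 251.741] pointing down, gripper open.
Joint ranges: [-2.53, 2.53], [-0.77, 2.02], [0.04, 2.7], [-1, 4.14], [0.28, 2.66], [-3.11, 3.11]. Speed limits (rad/s): [2.57, 2.57, 3.14, 3.14, 3.14, 3.14].

### API

Orientations are given as [roll, pitch, yaw] about the fixed x, y, z axes, in that order (R = Rz(yaw) Ry(pitch) Rx(roll)).
In Python, from plant import get_obs, capture, calibration, close_job gives the robot as it stands. The module is installed in compiled form; this text tells all that it offers.
- The arm moves only by the shell command python3 -m jog 'ROWS'. ROWS is JSON, one flat list of numbers, 5 for each row, row after row: the closure, from 0 (fully open) to 1 (shut), then the shift along the tool's x, y, z in mm, then the turn about the tool's z in degrees. In form: [fingers, tx, ty, tz, yaw, fingers, tx, ty, tz, yaw, ...]. A call has 1 to 5 rows; each row shifts and turns the pose as measured when the row begins, along the tool's axes as they then stand; what a row does not reach is not made up. A row lasts 1/10 s, in which the tool goes at most 50 mm and 8.59 degrees, less where a joint would pass 70% of its speed; a pose out of reach is approached as far as the arm can. A call is refused whole if a number of a shift passes 50 or a number of a turn 8.59, either way. A call with a gripper value outside its range is refused whole. The fingers move at their own pace and stop on an object; the grip force is fixed at half the most. Time passes only in rows, so rows that do not move let the fingers close. It gives the time, the measured TCP pose, the force and the opening at its end, in the units of the state.
- get_obs(): the state, without advancing time (a new reading comes with each control period).
- capture(name): name is "scene" or "side" or "wrist"; returns (picture, depth): 400x640x3 uint8, red, green, blue; 400x640 float32, mm along the optical axis (not along the pixel's ray), 0 where there is no reading.
- calibration(name): a dict with "fovy" (degrees; the focal length in pixels is half the picture's height over the tangent of half this angle, whatever the lens; pixels are square), "cx", "cy" (the principal point, pixels), "k1" (the pictures are not rectified: a ray, as slopes to the right and down, at radius r is drawn at 1 + k1 r^2 times it, then the intrinsics apply), "R" (3x3) and "t" (3): a world point X has camera coordinates R X + t. Camera axes: x right, y down, z forward; pixel columns grow to the right and rows downward; lengths in mm; the calibration is good to about 2 mm. A picture is of the moment at which its call begins: read the wrist's pose just before it. calibration takes no time and is no camera call; for the wrist camera it gives the pose at the moment of the call.
- close_job(): hands the job in, once; it reports no verdict.
The state is a dict: "time": time; "joint_positions": joint angles; "dq": joint speeds; "tau": joint torques, N m; "tool_pos": TCP position; "tcp_rot": TCP orientation; "contact_force": force on the tool from outside, world axes, zero at the start; "moment": the same for the moment, N m; "grip_width": finger opening in mm.
Only numpy, scipy, OpenCV 4.12 (cv2) and the standard library are available. Lean on these libraries where they do the work, as an engineer would, in place of code of your own. Each camera call takes 0.05 s, during which the arm holds its last target.

## Working session

There is one attempt and no reset: what is moved stays moved. The work goes in short steps, Python scripts to look and compute and a shell command to move; the robot and the scene stay as the last step left them, time stands still between calls to the robot, and variables do not carry over. Pictures are saved under pics/ and viewed, and the job is handed in when it is done.

```bash
mkdir -p pics; ls; python3 - <<'E'
from plant import *
import cv2
o=get_obs()
for k,v in o.items(): print(k,v)
for n in ["scene","side","wrist"]:
    c=calibration(n); print(n,c)
    p,d=capture(n); cv2.imwrite(f"pics/{n}0.png",p[:,:,::-1]); import numpy as np; np.savez(f"{n}0.npz",p=p,d=d)
E
```

```text
pics
time 0.0
joint_positions [ 1.17299578e+00  3.42690582e-01  1.52498920e+00 -2.30925651e-05
  1.27539756e+00 -1.46013854e-01]
dq [-4.44614257e-05  5.90798312e-04  8.49692680e-04  8.51834081e-04
 -2.84359058e-04  1.32669911e-03]
tau [-7.94075095e-05 -4.31246352e+01 -2.44219726e+01  7.17528211e-02
  5.58433961e-02 -8.03952071e-05]
tool_pos [130.64717301 508.11417427 251.0713243 ]
tcp_rot [-3.14012055e+00 -1.94168181e-04  2.88981255e+00]
contact_force [0.28376782 0.02543641 0.81529267]
moment [-0.01249387  0.03931715 -0.02630824]
grip_width 91.79613305024347
scene {'fovy': 43.911579731770054, 'cx': 316.20520959819197, 'cy': 195.66510999053503, 'k1': -0.15949585017397955, 'R': array([[ 0.67228528, -0.7402714 , -0.0055454 ],
       [-0.33389036, -0.29652339, -0.89475757],
       [ 0.6607191 ,  0.6033839 , -0.4465178 ]]), 't': array([-339.52379152,  299.14752216,  707.87708676])}
side {'fovy': 55.17641451409384, 'cx': 329.1452005862698, 'cy': 197.038181788118, 'k1': 0.027731614591156546, 'R': array([[ 0.84220312, -0.53896744,  0.01442222],
       [-0.29441649, -0.48214204, -0.82514119],
       [ 0.45167779,  0.69069035, -0.56474243]]), 't': array([-461.02938563,  280.79460309,  502.66468375])}
wrist {'fovy': 68.62612705077917, 'cx': 313.6062142415636, 'cy': 196.68359352431125, 'k1': -0.008927759519559793, 'R': array([[ 0.24906951,  0.96848348, -0.00203361],
       [ 0.93636255, -0.24027144,  0.25591955],
       [ 0.24736523, -0.06564595, -0.96669595]]), 't': array([-524.40311759,  -34.4565652 ,  388.34070064])}
```

View pics/scene0.png

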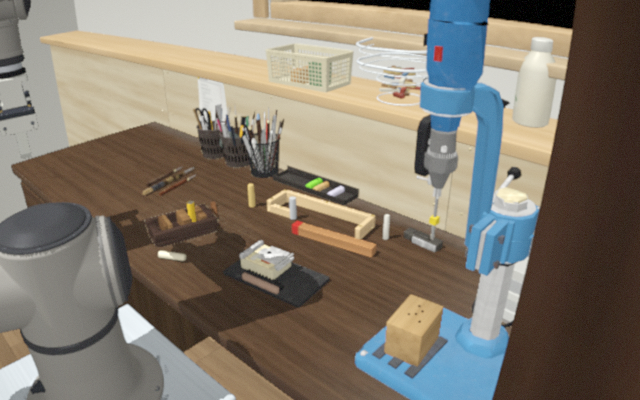

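View pics/side0.png

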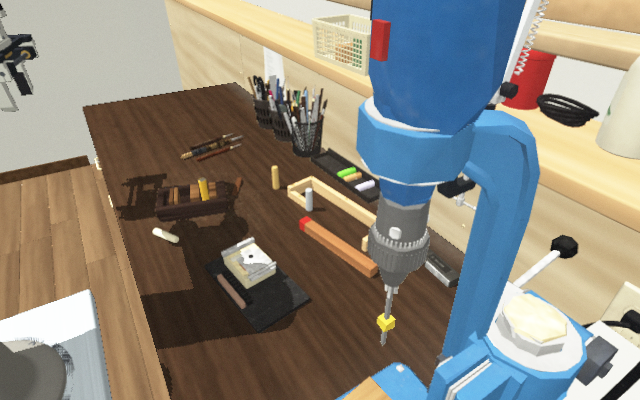

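View pics/wrist0.png

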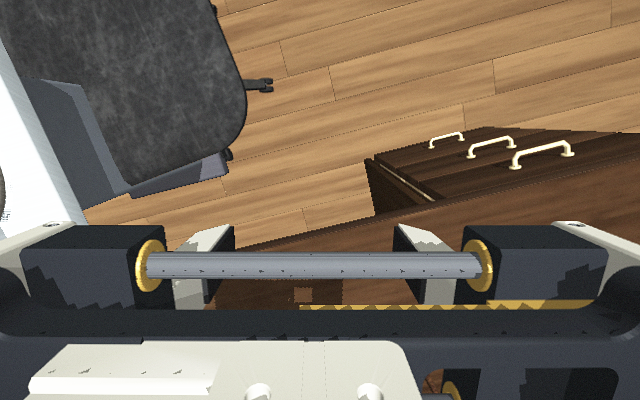

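```bash
cat > h.py <<'E'
import numpy as np, cv2
from plant import *
def K(c):
    f=200/np.tan(np.radians(c['fovy'])/2); return np.array([[f,0,c['cx']],[0,f,c['cy']],[0,0,1]]),np.array([c['k1'],0,0,0.])
def rays(c,uv):
    k,D=K(c); return cv2.undistortPoints(np.array(uv,float).reshape(-1,1,2),k,D).reshape(-1,2)
def plane(c,uv,z):
    n=rays(c,uv); d=np.c_[n,np.ones(len(n))]@c['R']; C=-c['R'].T@c['t']
    s=(z-C[2])/d[:,2]; return C+d*s[:,None]
def proj(c,X):
    k,D=K(c); return cv2.projectPoints(np.array(X,float).reshape(-1,1,3),cv2.Rodrigues(c['R'])[0],c['t'],k,D)[0].reshape(-1,2)
def cloud(c,d):
    v,u=np.mgrid[0:400,0:640]; n=rays(c,np.c_[u.ravel(),v.ravel()]); Z=d.ravel()
    return ((np.c_[n*Z[:,None],Z]-c['t'])@c['R']).reshape(400,640,3)
E
python3 - <<'E'
from h import *
for n,(x0,y0,x1,y1) in dict(scene=(230,160,470,270),side=(250,150,490,360)).items():
    p=np.load(n+'0.npz')['p'][y0:y1,x0:x1,::-1]
    s=min(800/(x1-x0),600/(y1-y0)); s=2.8 if n=='side' else 3.3
    cv2.imwrite(f'pics/{n}crop0.png',cv2.resize(p,None,fx=s,fy=s,interpolation=cv2.INTER_CUBIC))
    print(n,s)
c=calibration('scene');d=np.load('scene0.npz')['d'];P=cloud(c,d)
for uv in [(252,205),(293,210),(388,238),(425,240),(300,230),(370,248),(434,222),(435,200),(440,170),(355,215),(290,205),(270,270)]: print(uv,P[uv[1],uv[0]].round())
E
```

```text
scene 3.3
side 2.8
(252, 205) [566. 274.   6.]
(293, 210) [590. 152.  26.]
(388, 238) [667. -70.   3.]
(425, 240) [ 694. -148.   16.]
(300, 230) [548.  88.  14.]
(370, 248) [582. -82.  22.]
(434, 222) [ 396. -316.  251.]
(435, 200) [ 400. -312.  282.]
(440, 170) [ 384. -323.  334.]
(355, 215) [676.  32.  21.]
(290, 205) [588. 159.  37.]
(270, 270) [378.   4.  33.]
```

View pics/scenecrop0.png

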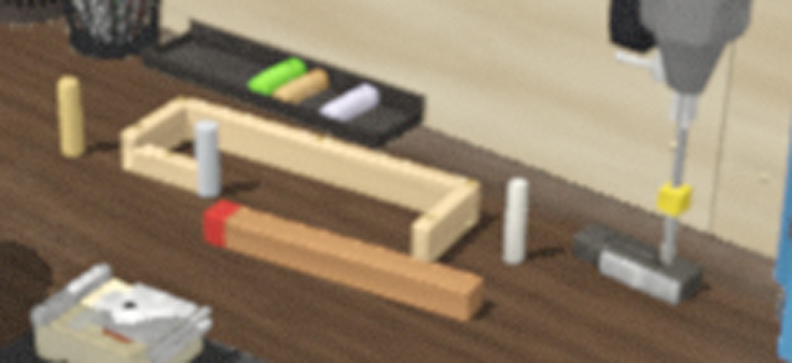

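View pics/sidecrop0.png

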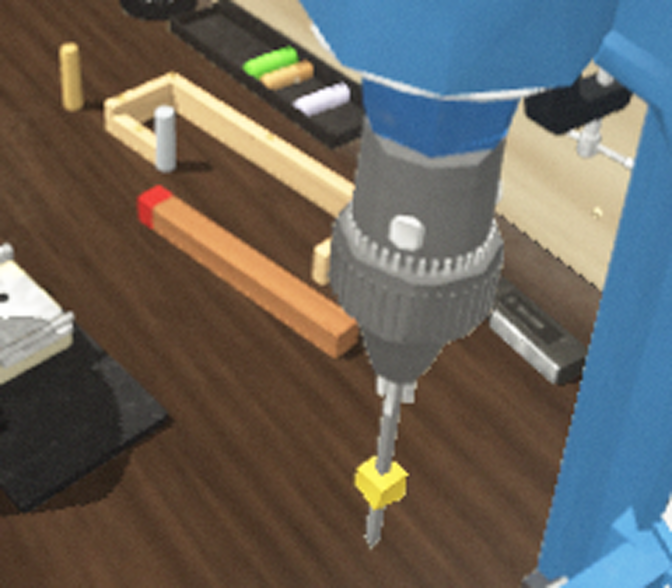

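```bash
python3 - <<'E'
from h import *
c=calibration('scene'); cs=calibration('side')
f=lambda a:np.array(a)/3.3+[230-.35,160-.35]
g=lambda a:np.array(a)/2.8+[250-.35,150-.35]
print('rim scene',plane(c,f([[182,97],[124,132],[480,182],[413,225]]),30).round(1)[:,:2].tolist(),'backL,frontLouter,backR,frontRinner')
print('rim side',plane(cs,g([[175,72],[107,102]]),30).round(1)[:,:2].tolist())
print('post top scene',plane(c,f([[207,124]]),55).round(1),'side',plane(cs,g([[165,110]]),55).round(1))
print('bar scene top',plane(c,f([[226,201],[483,287],[205,209],[241,209]]),22).round(1).tolist())
print('bar side top',plane(cs,g([[164,187],[138,199],[358,328]]),22).round(1).tolist())
for nm,cc,uv in (('scene',c,f([[68,78],[516,181]])),('side',cs,g([[69,45]]))): print(nm,'seal tops',plane(cc,uv,60).round(1).tolist())
# cloud fits
P=cloud(c,np.load('scene0.npz')['d']); p=np.load('scene0.npz')['p']
hsv=cv2.cvtColor(p,cv2.COLOR_RGB2HSV).astype(int)
m=(hsv[...,0]<16)&(hsv[...,1]>120)&(hsv[...,2]>90)&(P[...,2]>19)&(P[...,2]<26)&(abs(P[...,0]-570)<80)&(abs(P[...,1])<150)
v,u=np.nonzero(m); X=plane(c,np.c_[u,v],22)[:,:2]; print(len(X),cv2.minAreaRect(X.astype(np.float32)))
m=(hsv[...,0]>12)&(hsv[...,0]<26)&(hsv[...,2]>150)&(P[...,2]>26)&(P[...,2]<34)&(P[...,0]>550)&(P[...,0]<760)&(P[...,1]>-100)&(P[...,1]<250)
v,u=np.nonzero(m); X=plane(c,np.c_[u,v],30)[:,:2]; print(len(X),cv2.minAreaRect(X.astype(np.float32)),cv2.boxPoints(cv2.minAreaRect(X.astype(np.float32))))
E
```

```text
rim scene [[651.7, 241.7], [580.8, 231.3], [694.1, -12.7], [615.9, -14.5]] backL,frontLouter,backR,frontRinner
rim side [[652.9, 243.8], [578.9, 231.4]]
post top scene [[596.5 158.8  55. ]] side [[595.7 161.9  55. ]]
bar scene top [[566.4, 111.7, 22.0], [594.9, -88.3, 22.0], [548.7, 114.7, 22.0], [565.2, 96.1, 22.0]]
bar side top [[565.7, 112.7, 22.0], [541.5, 110.1, 22.0], [597.7, -85.0, 22.0]]
scene seal tops [[574.6, 284.8, 60.0], [665.8, -61.2, 60.0]]
side seal tops [[572.6, 287.0, 60.0]]
372 ((570.72265625, 13.781013488769531), (29.512651443481445, 200.47805786132812), 11.161596298217773)
597 ((619.7946166992188, 80.23065948486328), (116.598388671875, 310.72637939453125), 8.643583297729492) [[538.8085  225.06764]
 [585.5067  -82.12961]
 [700.78076 -64.60632]
 [654.0825  242.59093]]
```

```bash
cat >> h.py <<'E'
from scipy.spatial.transform import Rotation as Ro
O=np.array([661.5,114.5]); A=np.radians(9.3)
def b2w(x,y): return O+[np.cos(A)*x-np.sin(A)*y, np.sin(A)*x+np.cos(A)*y]
def w2b(p):
    d=np.array(p)[:2]-O; return np.array([np.cos(A)*d[0]+np.sin(A)*d[1], -np.sin(A)*d[0]+np.cos(A)*d[1]])
def st():
    o=get_obs(); R=Ro.from_euler('xyz',o['tcp_rot']).as_matrix()
    print('t',round(o['time'],2),'pos',o['tool_pos'].round(1),'bay',w2b(o['tool_pos']).round(1),'yaw_rel_bay',round((np.degrees(np.arctan2(-R[0,1],R[1,1]))-np.degrees(A)+180)%360-180,1),'F',np.round(o['contact_force'],1),'q',np.round(o['joint_positions'],2),'w',round(o['grip_width'],1))
    return o,R
def goto(x,y,z,yawrel):
    """bay target; yawrel deg = tool y dir relative to bay y (ccw)"""
    o,R=st(); w=np.r_[b2w(x,y),z]; d=R.T@(w-o['tool_pos'])
    cur=(np.degrees(np.arctan2(-R[0,1],R[1,1]))-np.degrees(A)); dy=(yawrel-cur+180)%360-180
    print('tool shift',d.round(1),'turn',-round(dy,1))
def bar(tag):
    for n in ('scene','side'):
        c=calibration(n); p,d=capture(n); cv2.imwrite(f'pics/{n}_{tag}.png',p[:,:,::-1]); np.savez(f'{n}_{tag}.npz',p=p,d=d)
        hsv=cv2.cvtColor(p,cv2.COLOR_RGB2HSV).astype(int); P=cloud(c,d)
        box=(P[...,0]>480)&(P[...,0]<720)&(abs(P[...,1]-40)<190)
        m=(hsv[...,0]<16)&(hsv[...,1]>120)&(hsv[...,2]>90)&(P[...,2]>19)&(P[...,2]<26)&box
        r=((hsv[...,0]<5)|(hsv[...,0]>174))&(hsv[...,1]>170)&(hsv[...,2]>90)&(P[...,2]>5)&(P[...,2]<26)&box
        v,u=np.nonzero(m)
        if len(v)>20:
            X=plane(c,np.c_[u,v],22)[:,:2]; B=cv2.boxPoints(cv2.minAreaRect(X.astype(np.float32)))
            print(n,len(v),'box bay',[w2b(b).round(1).tolist() for b in B])
            q=np.array([w2b(x) for x in X]); ct,V=q.mean(0),np.linalg.svd(q-q.mean(0),full_matrices=False)[2][0]; V*=np.sign(V[1])
            s=(q-ct)@V; mid=ct+V*(np.percentile(s,1)+np.percentile(s,99))/2; print('  len',round(np.ptp(s),1),'mid',mid.round(1),'a',round(np.degrees(np.arctan2(V[0],V[1])),1))
        v,u=np.nonzero(r)
        if len(v): print('  red mean bay(z=22)',len(v),w2b(plane(c,[[u.mean(),v.mean()]],22)[0]).round(1))
E
python3 -c "
from h import *
goto(-150,-80,150,0)
for n in ('scene','side'): 
    pass
"
```

```text
t 0.15 pos [130.7 508.2 251.2] bay [-460.2  474.3] yaw_rel_bay -23.7 F [-0.1 -0.3  0. ] q [ 1.17  0.34  1.52 -0.    1.28 -0.15] w 91.9
tool shift [-507.  -382.6  101.6] turn -23.7
```

```bash
python3 -m jog '[0,-39,-29,0,0,0,-39,-29,0,0,0,-39,-29,0,0,0,-39,-29,0,0,0,-39,-29,0,0]'; python3 -m jog '[0,-39,-29,0,0,0,-39,-29,0,0,0,-39,-29,0,0,0,-39,-29,0,0,0,-39,-29,0,0]'; python3 -c "
from h import *
goto(-150,-80,150,0)"
```

```text
time: 0.65
tool_pos: [284.4, 317.3, 249.3]
tcp_rot: [-3.14, -0.002, 2.901]
contact_force: [1.6, 1.5, -0.7]
grip_width: 91.7
time: 1.15
tool_pos: [442.0, 122.8, 249.3]
tcp_rot: [-3.141, -0.001, 2.902]
contact_force: [0.8, 0.9, -0.7]
grip_width: 91.7
t 1.15 pos [442.  122.8 249.3] bay [-215.3   43.6] yaw_rel_bay -23.1 F [ 0.8  0.9 -0.7] q [ 0.1   0.22  1.7  -0.    1.22 -1.23] w 91.7
tool shift [-108.6  -88.1   99.2] turn -23.1
```

```bash
python3 -m jog '[0,-37,-30,25,0,0,-37,-30,25,0,0,-30,-24,20,-7.5,0,0,0,0,-8,0,0,0,0,-7]';  python3 -c "
from h import *
goto(-150,-80,32,0)
bar('a')"
```

```text
time: 1.65
tool_pos: [522.7, 13.7, 180.7]
tcp_rot: [-3.141, 0.0, -2.985]
contact_force: [-0.8, 0.5, -0.8]
grip_width: 92.0
t 1.65 pos [522.7  13.7 180.7] bay [-153.2  -77. ] yaw_rel_bay -0.3 F [-0.8  0.5 -0.8] q [-0.12  0.41  1.64 -0.    1.1  -1.85] w 92.0
tool shift [ -3.2  -2.9 148.7] turn -0.3
scene 508 box bay [[-123.7, 15.0], [-118.5, -186.9], [-88.8, -186.1], [-94.1, 15.8]]
  len 202.0 mid [-105.3  -85.6] a -1.7
  red mean bay(z=22) 61 [-118.     3.5]
side 820 box bay [[-122.3, 15.3], [-115.7, -186.6], [-89.9, -185.7], [-96.5, 16.1]]
  len 201.9 mid [-105.6  -85.5] a -1.6
  red mean bay(z=22) 68 [-114.4    5.2]
```

```bash
python3 -m jog '[0,0,0,45,0,0,0,0,45,0,0,0,0,40,0,0,0,0,16,0,0,0,0,0,0]';  python3 -c "
from h import *
goto(-127,-82,32,0)
p,d=capture('side'); cv2.imwrite('pics/s1.png',p[150:360,200:440,::-1].repeat(2,0).repeat(2,1))"
```

```text
time: 2.25
tool_pos: [525.0, 15.7, 33.2]
tcp_rot: [-3.139, 0.008, -3.006]
contact_force: [-0.1, 0.1, -0.5]
grip_width: 91.3
t 2.25 pos [525.   15.7  33.2] bay [-150.7  -75.5] yaw_rel_bay -1.5 F [-0.1  0.1 -0.5] q [-0.12  0.62  1.78  0.    0.74 -1.82] w 91.3
tool shift [-23.9  -5.9   1.4] turn -1.5
```

View pics/s1.png

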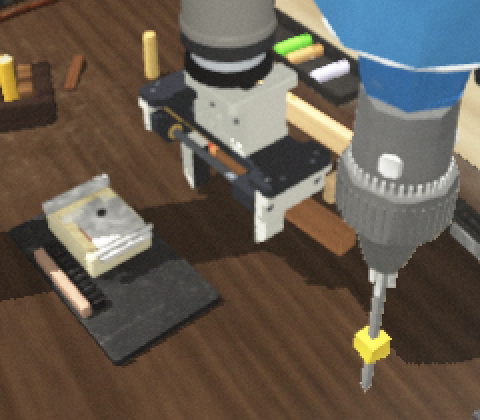

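```bash
python3 -m jog '[0,-10,-3,0,-0.5,0,-10,-3,1,-1,0,-4,0,0,0,0,-4,0,0,0]'; python3 -m jog '[0,-4.5,2,0,3.7,0,-4.5,2,0,3.7,0,-4.5,2,0,3.7]'; python3 -c "
from h import *
goto(-99,-72,32,-22)
bar('b')"
```

```text
time: 2.7
tool_pos: [558.8, 13.8, 38.2]
tcp_rot: [-3.137, 0.017, -2.979]
contact_force: [-0.3, 0.1, -0.9]
grip_width: 92.0
time: 3.0
tool_pos: [573.6, 21.0, 40.1]
tcp_rot: [-3.14, 0.02, 3.103]
contact_force: [-0.9, -0.5, -0.7]
grip_width: 91.5
t 3.0 pos [573.6  21.   40.1] bay [-101.8  -78.1] yaw_rel_bay -11.5 F [-0.9 -0.5 -0.7] q [-0.1   0.66  1.64 -0.    0.82 -1.63] w 91.5
tool shift [-1.4  6.5  8.1] turn 10.5
scene 330 box bay [[-115.6, -183.1], [-88.2, -188.7], [-47.3, 10.8], [-74.7, 16.4]]
  len 203.6 mid [-81.3 -87.2] a 11.6
  red mean bay(z=22) 15 [-81.4   3.6]
side 267 box bay [[-113.7, -182.8], [-89.3, -187.8], [-52.2, -6.4], [-76.6, -1.4]]
  len 185.2 mid [-80.5 -97.2] a 14.9
```

```bash
python3 -m jog '[0,0,0,3,2,0,0.5,0,3,2.5,0,0.5,0,2,2,0,0,0,0,0]'; python3 -c "
from h import *
st()
bar('c')"
```

```text
time: 3.5
tool_pos: [573.1, 21.2, 33.2]
tcp_rot: [3.141, 0.022, 2.996]
contact_force: [-0.2, 0.3, 0.2]
grip_width: 92.0
t 3.5 pos [573.1  21.2  33.2] bay [-102.3  -77.8] yaw_rel_bay -17.6 F [-0.2  0.3  0.2] q [-0.1   0.67  1.65 -0.    0.8  -1.52] w 92.0
scene 269 box bay [[-114.8, -182.6], [-88.7, -188.9], [-40.8, 8.9], [-66.8, 15.2]]
  len 203.4 mid [-79.  -88.5] a 12.9
  red mean bay(z=22) 10 [-74.7   2.6]
side 258 box bay [[-114.1, -182.4], [-92.1, -188.4], [-50.1, -31.9], [-72.1, -26.0]]
  len 161.9 mid [ -84.1 -108.4] a 14.0
```

```bash
python3 -c "
import cv2
a=cv2.imread('pics/scene_c.png')[160:280,230:430];cv2.imwrite('pics/scene_c2.png',cv2.resize(a,None,fx=4,fy=4))"
```

```text
(no output)
```

View pics/scene_c2.png

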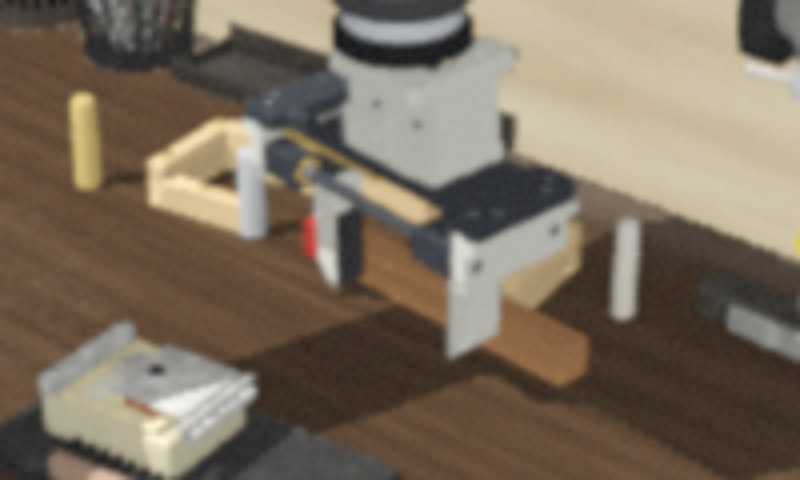

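```bash
python3 -m jog '[0,0,0,0,2.5,0,0,0,0,2.5,0,0,0,0,1,0,0,0,0,0]'; python3 -c "
from h import *
st()
bar('d')"
```

```text
time: 4.0
tool_pos: [573.5, 21.1, 34.1]
tcp_rot: [3.139, 0.022, 2.894]
contact_force: [-0.4, -0.3, 0.5]
grip_width: 91.8
t 4.0 pos [573.5  21.1  34.1] bay [-102.   -77.9] yaw_rel_bay -23.5 F [-0.4 -0.3  0.5] q [-0.1   0.67  1.65 -0.    0.8  -1.42] w 91.8
scene 221 box bay [[-115.3, -183.9], [-89.9, -190.7], [-37.4, 4.3], [-62.8, 11.1]]
  len 202.0 mid [-76.8 -91.2] a 15.4
  red mean bay(z=22) 5 [-68.4  -0.2]
side 267 box bay [[-117.4, -181.0], [-95.9, -188.8], [-73.0, -125.5], [-94.5, -117.7]]
  len 67.3 mid [ -95.3 -153.2] a 18.9
```

```bash
python3 -m jog '[0.5,15,0,0,0,0.7,20,0,0,0,1,15,-20,-10,0,1,0,-40,-20,0,1,0,-45,-20,0]'; python3 -c "
from h import *
st()
bar('e')"
python3 -c "
import cv2
a=cv2.imread('pics/scene_e.png')[160:280,230:430];cv2.imwrite('pics/scene_e2.png',cv2.resize(a,None,fx=4,fy=4))"
```

```text
time: 4.6
tool_pos: [496.8, -66.3, 81.7]
tcp_rot: [3.138, 0.021, 2.907]
contact_force: [1.5, -0.2, 0.1]
grip_width: 56.5
t 4.6 pos [496.8 -66.3  81.7] bay [-191.7 -151.8] yaw_rel_bay -22.7 F [ 1.5 -0.2  0.1] q [-0.29  0.5   1.82  0.01  0.8  -1.63] w 56.5
scene 121 box bay [[-115.7, -182.7], [-90.1, -190.0], [-34.3, 5.4], [-59.9, 12.7]]
  len 203.4 mid [-78.  -88.6] a 14.2
  red mean bay(z=22) 32 [-67.1  -3.8]
side 26 box bay [[-109.5, -184.4], [-104.7, -191.8], [-89.4, -181.9], [-94.2, -174.5]]
  len 18.0 mid [-100.1 -182.2] a 63.1
```

View pics/scene_e2.png

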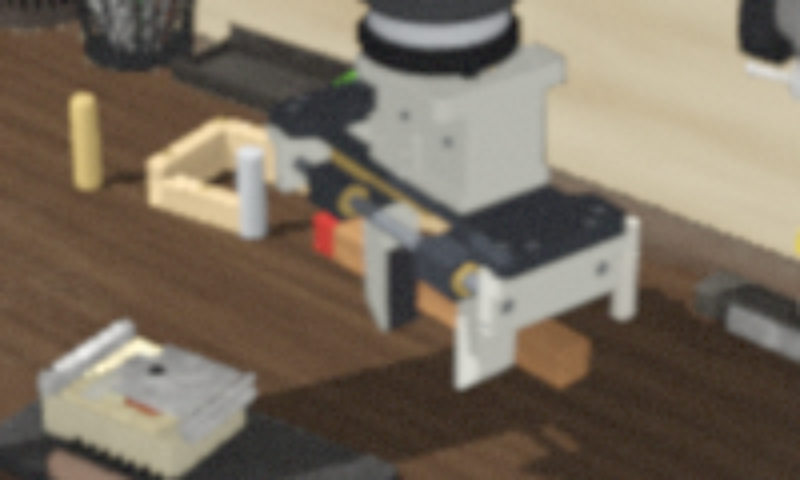

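```bash
python3 -c "
from h import *
goto(-117,-240,82,-16)"
```

```text
t 4.7 pos [497.9 -70.4  83.7] bay [-191.3 -156. ] yaw_rel_bay -23.1 F [-0.1  0.1 -0.3] q [-0.3   0.5   1.82  0.01  0.8  -1.63] w 48.2
tool shift [-101.2  -48.1    4.2] turn -7.1
```

```bash
python3 -m jog '[1,-25,-40,0,-3,1,-40,-10,0,-3,1,-35,0,0,-1,1,0,0,0,0]'; python3 -c "
from h import *
goto(-117,-240,32,-16)
bar('f')"
python3 -c "
import cv2
a=cv2.imread('pics/scene_f.png')[160:280,230:430];cv2.imwrite('pics/scene_f2.png',cv2.resize(a,None,fx=4,fy=4))"
```

```text
time: 5.1
tool_pos: [586.9, -139.1, 87.3]
tcp_rot: [-3.141, 0.029, 3.027]
contact_force: [1.0, 0.1, -0.0]
grip_width: 16.1
t 5.1 pos [ 586.9 -139.1   87.3] bay [-114.6 -238.2] yaw_rel_bay -15.9 F [ 1.   0.1 -0. ] q [-0.36  0.64  1.53  0.01  0.95 -1.82] w 16.1
tool shift [ 3.4 -2.3 55.3] turn 0.1
scene 406 box bay [[-116.4, -182.3], [-90.1, -190.1], [-32.3, 4.6], [-58.6, 12.4]]
  len 203.0 mid [-73.7 -89.5] a 17.0
  red mean bay(z=22) 47 [-59.7  -2.1]
side 733 box bay [[-115.9, -182.8], [-92.7, -189.7], [-34.5, 5.7], [-57.7, 12.6]]
  len 203.9 mid [-75.2 -88.7] a 17.0
  red mean bay(z=22) 59 [-53.7  -0.3]
```

View pics/scene_f2.png

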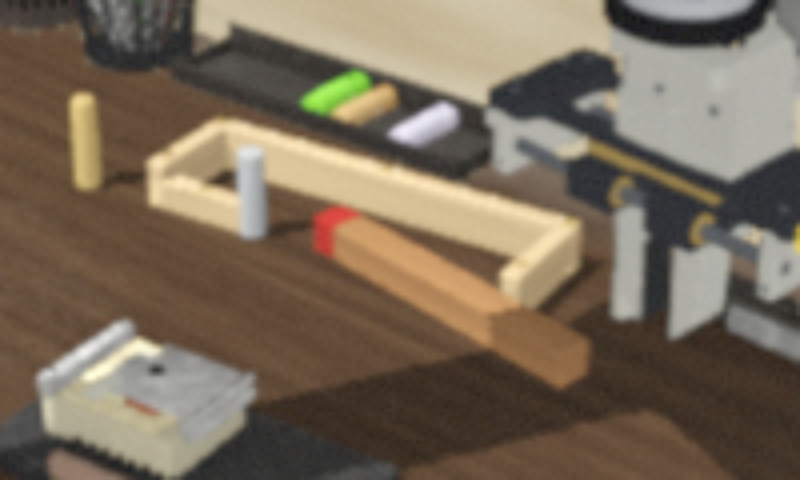

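```bash
python3 -m jog '[1,3,-2,30,0,1,3,0,25,0,1,0,0,0,0,1,0,0,0,0]'; python3 -c "
from h import *
goto(-104,-185,32,-16.5)"
```

```text
time: 5.6
tool_pos: [574.8, -136.0, 30.5]
tcp_rot: [3.14, 0.021, 3.03]
contact_force: [-0.0, -0.8, 0.5]
grip_width: 0.5
t 5.6 pos [ 574.8 -136.    30.5] bay [-126.  -233.2] yaw_rel_bay -15.7 F [-0.  -0.8  0.5] q [-0.37  0.7   1.6   0.01  0.83 -1.83] w 0.5
tool shift [-8.2 52.4 -1.3] turn 0.8
```

```bash
python3 -m jog '[1,-7,10,-1,0.5,1,-2,10,0,0.5,1,0,0,0,0]'; python3 -c "
from h import *
goto(-104,-185,33,-16.5)"
```

```text
time: 5.9
tool_pos: [588.0, -115.2, 35.1]
tcp_rot: [3.141, 0.025, 3.011]
contact_force: [-0.1, -0.2, -0.4]
grip_width: 0.3
t 5.9 pos [ 588.  -115.2   35.1] bay [-109.7 -214.8] yaw_rel_bay -16.8 F [-0.1 -0.2 -0.4] q [-0.32  0.7   1.57  0.01  0.84 -1.77] w 0.3
tool shift [ 3.2 30.2  2. ] turn -0.3
```

```bash
python3 -m jog '[1,2,8,1,0,1,1,8,1,0,1,0,8,0,0,1,0,8,0,0,1,0,0,0,0]'; python3 -c "
from h import *
st();bar('g')"
```

```text
time: 6.4
tool_pos: [590.2, -79.8, 34.5]
tcp_rot: [3.142, 0.027, 3.013]
contact_force: [0.4, 0.3, -0.1]
grip_width: 0.5
t 6.4 pos [590.2 -79.8  34.5] bay [-101.8 -180.2] yaw_rel_bay -16.7 F [ 0.4  0.3 -0.1] q [-0.26  0.7   1.58  0.01  0.83 -1.71] w 0.5
scene 346 box bay [[-109.0, -155.4], [-82.5, -163.4], [-25.8, 22.8], [-52.3, 30.8]]
  len 194.7 mid [-66.4 -65.5] a 17.7
  red mean bay(z=22) 33 [-53.9  15.4]
side 350 box bay [[-116.4, -153.6], [-94.1, -161.7], [-27.2, 22.5], [-49.5, 30.6]]
  len 195.9 mid [-71.1 -63.6] a 19.4
  red mean bay(z=22) 56 [-46.5  17.7]
```

```bash
python3 -m jog '[1,0,8,1,0,1,0,8,0,0,1,0,8,0,0,1,0,4,0,0]'; python3 -c "
from h import *
st();bar('i')"
python3 -c "
import cv2
a=cv2.imread('pics/scene_i.png')[160:280,230:430];cv2.imwrite('pics/scene_i2.png',cv2.resize(a,None,fx=4,fy=4))"
```

```text
time: 6.9
tool_pos: [594.2, -52.5, 33.5]
tcp_rot: [-3.141, 0.028, 3.01]
contact_force: [0.4, -1.3, 0.7]
grip_width: 0.5
t 6.9 pos [594.2 -52.5  33.5] bay [ -93.4 -153.9] yaw_rel_bay -16.8 F [ 0.4 -1.3  0.7] q [-0.22  0.7   1.58  0.    0.83 -1.66] w 0.5
scene 313 box bay [[-100.9, -130.9], [-74.7, -139.0], [-16.9, 48.3], [-43.1, 56.4]]
  len 196.0 mid [-57.8 -39.3] a 17.5
  red mean bay(z=22) 30 [-45.3  40.9]
side 300 box bay [[-110.2, -127.1], [-88.1, -135.4], [-18.4, 49.9], [-40.5, 58.2]]
  len 197.9 mid [-63.  -37.1] a 19.4
  red mean bay(z=22) 45 [-36.   45.4]
```

View pics/scene_i2.png

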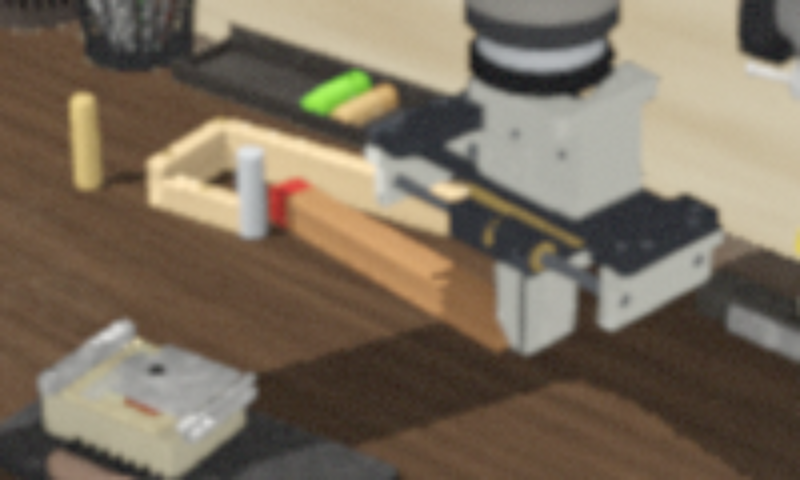

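```bash
python3 -m jog '[1,0,8,0,0,1,0,8,0,0,1,0,8,0,0,1,0,4,0,0]'; python3 -c "
from h import *
st();bar('j')"
```

```text
time: 7.4
tool_pos: [598.0, -23.0, 33.4]
tcp_rot: [-3.141, 0.028, 3.01]
contact_force: [-0.1, -1.2, 1.8]
grip_width: 0.3
t 7.4 pos [598.  -23.   33.4] bay [ -84.9 -125.4] yaw_rel_bay -16.9 F [-0.1 -1.2  1.8] q [-0.17  0.7   1.58  0.    0.83 -1.61] w 0.3
scene 262 box bay [[-90.4, -100.1], [-64.7, -107.8], [-9.7, 74.2], [-35.5, 82.0]]
  len 190.6 mid [-50.7 -14.9] a 17.8
side 248 box bay [[-100.9, -96.5], [-79.4, -104.7], [-9.2, 78.6], [-30.7, 86.8]]
  len 196.1 mid [-54.   -7.7] a 19.7
  red mean bay(z=22) 22 [-22.4  75.3]
```

```bash
python3 -m jog '[1,0,6,0,0,1,0,6,0,0,1,0,3,0,0,1,0,0,0,0]'; python3 -c "
from h import *
st();bar('k')"
python3 -c "
import cv2
a=cv2.imread('pics/scene_k.png')[160:280,230:430];cv2.imwrite('pics/scene_k2.png',cv2.resize(a,None,fx=4,fy=4))"
```

```text
time: 7.9
tool_pos: [600.0, -7.1, 33.2]
tcp_rot: [-3.141, 0.027, 3.01]
contact_force: [0.4, -0.9, -0.1]
grip_width: 0.5
t 7.9 pos [600.   -7.1  33.2] bay [ -80.3 -110. ] yaw_rel_bay -16.8 F [ 0.4 -0.9 -0.1] q [-0.14  0.71  1.57 -0.    0.84 -1.58] w 0.5
scene 219 box bay [[-88.3, -88.0], [-62.2, -96.3], [-3.0, 90.6], [-29.1, 98.9]]
  len 195.9 mid [-47.3   2.9] a 16.4
  red mean bay(z=22) 9 [-40.1  84.5]
side 213 box bay [[-94.1, -85.0], [-75.2, -92.1], [-6.1, 93.3], [-25.0, 100.3]]
  len 197.8 mid [-49.8   6.1] a 20.2
  red mean bay(z=22) 13 [-14.9  89.4]
```

View pics/scene_k2.png

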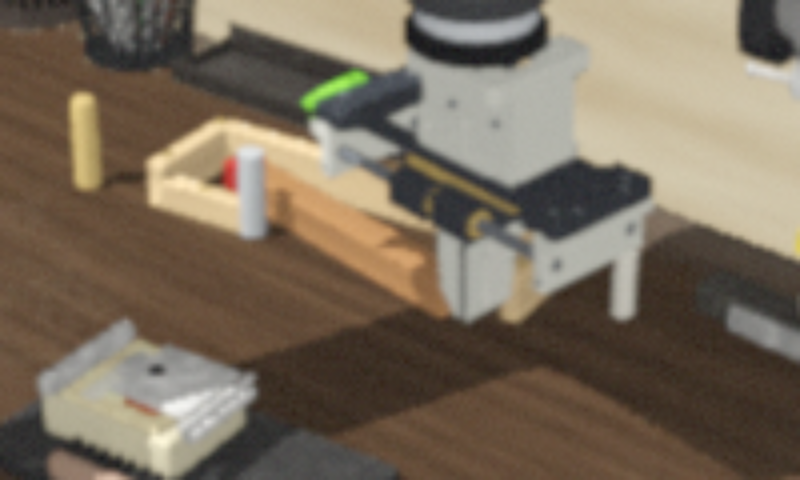

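```bash
python3 -m jog '[1,0,-12,0,0,1,5,-12,0,0,1,30,0,0,0,1,25,0,0,0,1,0,0,0,0]'; python3 -c "
from h import *
goto(-98,-27,32,-17)"
```

```text
time: 8.5
tool_pos: [533.8, -27.8, 30.8]
tcp_rot: [-3.141, 0.027, 3.007]
contact_force: [-0.4, -0.4, 0.0]
grip_width: 0.2
t 8.5 pos [533.8 -27.8  30.8] bay [-149.  -119.8] yaw_rel_bay -17.0 F [-0.4 -0.4  0. ] q [-0.2   0.63  1.77  0.    0.72 -1.63] w 0.2
tool shift [-21.7 103.7  -0.6] turn 0.0
```

```bash
python3 -m jog '[0,0,30,-2,0,0,0,35,-2,0,0,0,32,0,0,0,0,5,0,0,0,0,0,0,0]'; python3 -c "
from h import *
goto(-88,-29,32,-17);bar('l')"
python3 -c "
import cv2
a=cv2.imread('pics/scene_l.png')[160:280,230:430];cv2.imwrite('pics/scene_l2.png',cv2.resize(a,None,fx=4,fy=4))"
```

```text
time: 9.0
tool_pos: [551.1, 70.9, 36.2]
tcp_rot: [-3.141, 0.032, 3.0]
contact_force: [0.3, -0.2, 0.1]
grip_width: 36.1
t 9.0 pos [551.1  70.9  36.2] bay [-116.   -25.2] yaw_rel_bay -17.4 F [ 0.3 -0.2  0.1] q [-0.01  0.64  1.71 -0.01  0.76 -1.43] w 36.1
tool shift [-27.7   4.8   5. ] turn -0.4
scene 100 box bay [[-89.4, -97.4], [-62.6, -103.6], [-53.9, -65.9], [-80.6, -59.7]]
  len 42.3 mid [-71.9 -81.5] a 30.7
side 115 box bay [[-88.7, -94.6], [-66.4, -101.9], [-56.2, -71.1], [-78.6, -63.7]]
  len 35.0 mid [-72.8 -83.5] a 26.2
```

View pics/scene_l2.png

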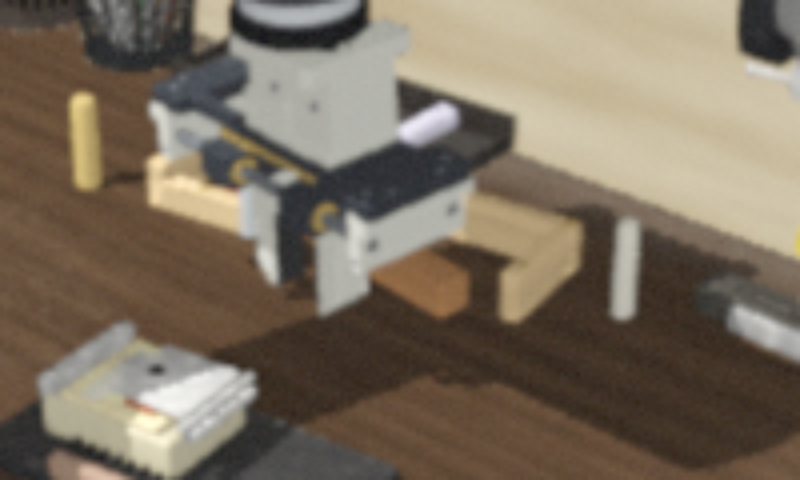

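```bash
python3 -m jog '[0,-5,-1,2,0,0,-5,-1,2,0,0,0,0,0,0,0,0,0,0,0,0,0,0,0,0]'; python3 -c "
from h import *
goto(-88,-35,32,-17)"
```

```text
time: 9.6
tool_pos: [561.7, 61.9, 31.7]
tcp_rot: [-3.14, 0.031, 2.994]
contact_force: [-0.1, -0.5, -0.6]
grip_width: 84.0
t 9.6 pos [561.7  61.9  31.7] bay [-107.   -35.7] yaw_rel_bay -17.8 F [-0.1 -0.5 -0.6] q [-0.02  0.66  1.68 -0.01  0.77 -1.44] w 84.0
tool shift [-17.8   6.5   0.2] turn -0.8
```

```bash
python3 -m jog '[0,-7,2,0,-0.5,0,-7,2,0.5,-2,0,-7,0,0.5,-3,0,-7,0,0.5,-3,0,-4,0,0.5,-2]'; python3 -c "
from h import *
goto(-32,-33,32,0);bar('m')"
python3 -c "
import cv2
a=cv2.imread('pics/scene_m.png')[160:280,230:430];cv2.imwrite('pics/scene_m2.png',cv2.resize(a,None,fx=4,fy=4))"
```

```text
time: 10.1
tool_pos: [596.1, 63.2, 31.1]
tcp_rot: [-3.135, 0.03, -3.097]
contact_force: [-0.3, -0.1, 0.2]
grip_width: 91.7
t 10.1 pos [596.1  63.2  31.1] bay [-72.8 -40. ] yaw_rel_bay -6.8 F [-0.3 -0.1  0.2] q [-0.02  0.71  1.58 -0.01  0.83 -1.63] w 91.7
tool shift [-39.7  11.8   0.1] turn -6.8
scene 180 box bay [[-73.1, -99.5], [-47.4, -104.2], [-10.7, 98.7], [-36.4, 103.3]]
  len 206.3 mid [-42.5   0. ] a 9.5
  red mean bay(z=22) 16 [-39.9  87.6]
side 84 box bay [[-71.6, -97.4], [-47.1, -102.0], [-20.8, 39.0], [-45.3, 43.6]]
  len 143.4 mid [-39.7 -30. ] a 10.1
```

View pics/scene_m2.png

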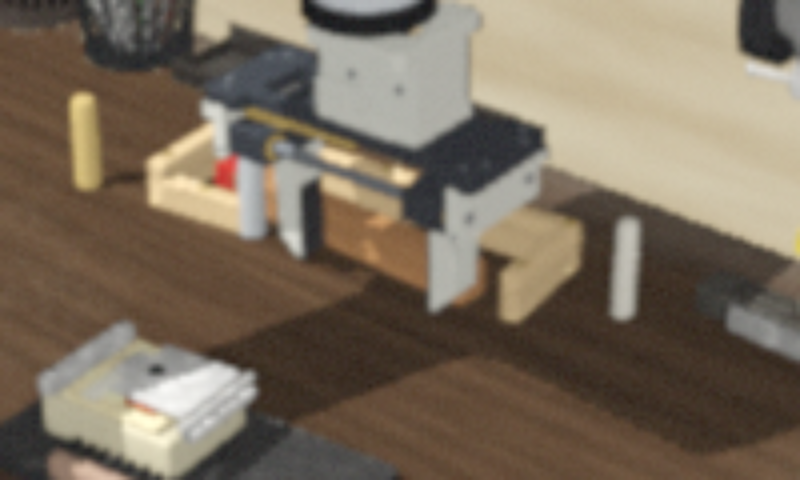

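```bash
python3 -m jog '[0,-7,3,0.5,-2,0,-7,3,0.5,-2,0,-7,0,0.5,-2,0,-5,0,0.5,-1,0,0,0,0,0]'; python3 -c "
from h import *
goto(-32,-33,32,0);bar('n')"
```

```text
time: 10.7
tool_pos: [623.3, 73.2, 29.6]
tcp_rot: [-3.131, 0.027, -2.967]
contact_force: [-0.1, 0.4, -0.1]
grip_width: 91.8
t 10.7 pos [623.3  73.2  29.6] bay [-44.3 -34.6] yaw_rel_bay 0.7 F [-0.1  0.4 -0.1] q [-0.    0.75  1.49 -0.01  0.88 -1.74] w 91.8
tool shift [-12.4   1.4  -2.1] turn 0.7
scene 176 box bay [[-40.2, 105.9], [-37.9, -68.9], [-12.4, -68.5], [-14.7, 106.2]]
  len 174.9 mid [-26.1  21.1] a -0.4
  red mean bay(z=22) 27 [-35.8  93.3]
side 152 box bay [[-46.8, 99.6], [-32.9, -96.8], [-10.3, -95.2], [-24.2, 101.2]]
  len 196.9 mid [-27.3 -12.5] a -3.0
  red mean bay(z=22) 4 [-43.5  92. ]
```

```bash
python3 -m jog '[0,-5,1,-2,0.5,0,-4,0,0,0.5,0,-2,0,0,0,0,0,0,0,0]'; python3 -c "
from h import *
goto(-32,-33,32,0);bar('o')"
```

```text
time: 11.2
tool_pos: [631.5, 75.9, 31.7]
tcp_rot: [-3.132, 0.021, -2.987]
contact_force: [-0.8, 0.0, 0.8]
grip_width: 91.8
t 11.2 pos [631.5  75.9  31.7] bay [-35.9 -33.2] yaw_rel_bay -0.5 F [-0.8  0.   0.8] q [ 0.    0.76  1.45 -0.01  0.91 -1.72] w 91.8
tool shift [-3.9  0.3 -0.2] turn -0.5
scene 172 box bay [[-31.6, 106.0], [-28.8, -96.1], [-4.0, -95.8], [-6.8, 106.3]]
  len 202.1 mid [-17.6  19.9] a -0.7
  red mean bay(z=22) 20 [-33.8  90.7]
side 184 box bay [[-32.9, 105.5], [-25.8, -94.8], [-2.2, -94.0], [-9.3, 106.3]]
  len 200.5 mid [-17.5   5.2] a -1.0
```

```bash
python3 -m jog '[0,-3,0,0,-0.5,0,-3,0,0,0,0,0,0,0,0]'; python3 -m jog '[0,-3,0,0,0,0,-2,0,0,0,0,0,0,0,0]'; python3 -c "
from h import *
goto(-32,-33,32,0)"
```

```text
time: 11.6
tool_pos: [631.4, 75.8, 31.8]
tcp_rot: [-3.133, 0.006, -2.981]
contact_force: [0.9, 0.1, 0.5]
grip_width: 92.0
time: 11.9
tool_pos: [631.9, 75.8, 31.9]
tcp_rot: [-3.134, -0.006, -2.984]
contact_force: [0.8, -0.5, 0.5]
grip_width: 91.7
t 11.9 pos [631.9  75.8  31.9] bay [-35.4 -33.4] yaw_rel_bay -0.3 F [ 0.8 -0.5  0.5] q [ 0.    0.77  1.43 -0.01  0.95 -1.72] w 91.7
tool shift [-3.4  0.4 -0.2] turn -0.3
```

```bash
python3 -c "
from h import *
o,_=st();print(o['tau'].round(1),o['moment'].round(2));bar('p')
a=cv2.imread('pics/scene_p.png')[160:280,230:430];b=cv2.imread('pics/side_p.png')[150:270,240:440];cv2.imwrite('pics/p2.png',cv2.resize(np.vstack([a,b]),None,fx=2.5,fy=2.5))"
```

```text
t 11.9 pos [631.9  75.8  31.9] bay [-35.4 -33.4] yaw_rel_bay -0.3 F [ 0.8 -0.5  0.5] q [ 0.    0.77  1.43 -0.01  0.95 -1.72] w 91.7
[ -0.1 -58.6 -19.6  -0.1   0.2   0. ] [ 0.08  0.01 -0.03]
scene 165 box bay [[-27.0, 106.4], [-31.1, -95.5], [-6.8, -96.0], [-2.8, 105.9]]
  len 202.0 mid [-16.9  18.8] a 0.4
  red mean bay(z=22) 20 [-33.8  90.7]
side 227 box bay [[-28.2, 106.1], [-27.8, -97.8], [-2.5, -97.8], [-2.8, 106.2]]
  len 203.9 mid [-16.6   5.3] a -0.3
  red mean bay(z=22) 2 [-17.2 103.6]
```

View pics/p2.png

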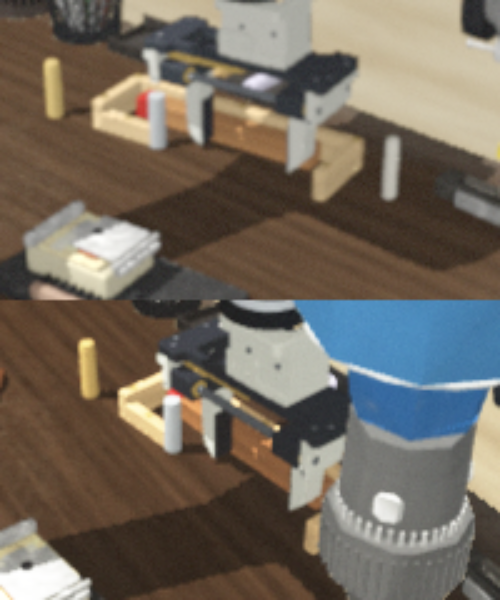

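```bash
python3 -m jog '[0,-4,0,0,0]'; python3 -m jog '[0,-4,0,0,0]'
```

```text
time: 12.1
tool_pos: [632.4, 75.9, 31.7]
tcp_rot: [-3.134, -0.015, -2.984]
contact_force: [-25.4, -5.5, 20.8]
grip_width: 91.7
time: 12.2
tool_pos: [632.5, 76.0, 31.7]
tcp_rot: [-3.134, -0.025, -2.984]
contact_force: [-19.0, -4.4, 15.3]
grip_width: 91.9
```

```bash
python3 -m jog '[0,5,0,0,0,0,20,0,0,0,0,35,0,0,0,0,35,0,-10,0,0,30,0,-30,0]'; python3 -m jog '[0,40,0,-30,0,0,0,0,-40,0,0,0,0,-40,0,0,0,0,0,0]'; python3 -c "
from h import *
st();bar('q')
a=cv2.imread('pics/scene_q.png')[160:280,230:430];b=cv2.imread('pics/side_q.png')[150:270,240:440];cv2.imwrite('pics/q2.png',cv2.resize(np.vstack([a,b]),None,fx=2.5,fy=2.5))"
```

```text
time: 12.7
tool_pos: [510.5, 56.7, 71.9]
tcp_rot: [-3.134, -0.017, -2.983]
contact_force: [0.6, -0.4, 1.6]
grip_width: 91.6
time: 13.1
tool_pos: [469.4, 51.6, 187.4]
tcp_rot: [-3.134, -0.012, -2.983]
contact_force: [0.0, 0.8, -0.1]
grip_width: 91.5
t 13.1 pos [469.4  51.6 187.4] bay [-199.7  -31. ] yaw_rel_bay -0.2 F [ 0.   0.8 -0.1] q [-0.05  0.32  1.75 -0.01  1.08 -1.77] w 91.5
scene 177 box bay [[-28.8, 106.3], [-30.1, -96.1], [-7.5, -96.3], [-6.1, 106.1]]
  len 202.4 mid [-19.1   4.8] a 0.6
  red mean bay(z=22) 19 [-33.6  90.3]
side 504 box bay [[-25.8, 107.1], [-29.3, -96.4], [-3.3, -96.9], [0.2, 106.7]]
  len 203.5 mid [-14.4   6. ] a 0.9
  red mean bay(z=22) 21 [-10.5 101.4]
```

View pics/q2.png

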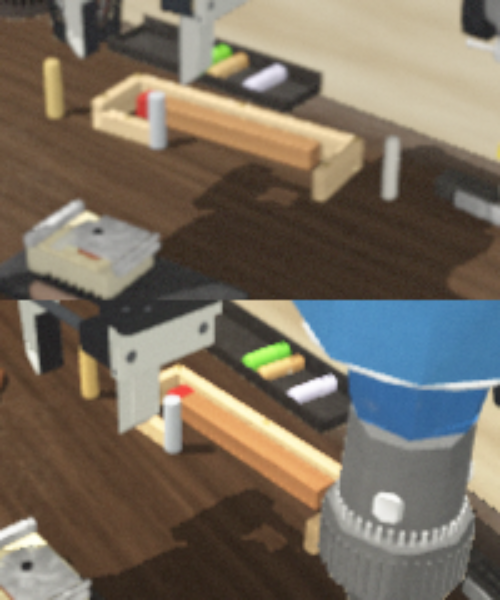

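```bash
python3 -c "
from h import *
p,d=capture('wrist');c=calibration('wrist');cv2.imwrite('pics/wq.png',p[:,:,::-1]); np.savez('wq.npz',p=p,d=d,**{k:c[k] for k in c})"
```

```text
(no output)
```

View pics/wq.png

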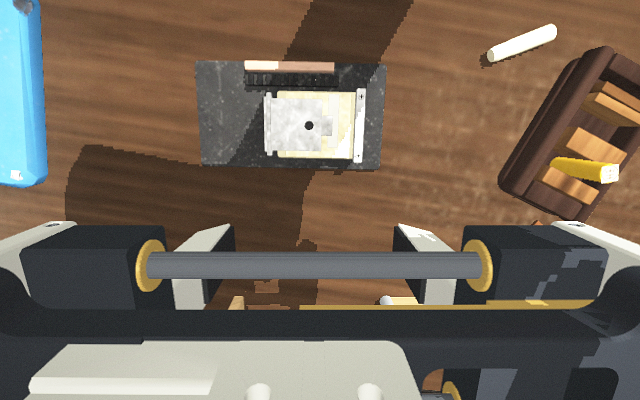

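```bash
python3 -m jog '[0,0,0,-30,8.5,0,0,0,-30,8.5,0,0,0,0,8.5,0,0,0,0,8.5,0,0,0,0,8.5]' >/dev/null; python3 -m jog '[0,0,0,0,8.5,0,0,0,0,8.5,0,0,0,0,8.5,0,0,0,0,8.5,0,0,0,0,8.5]'>/dev/null;python3 -m jog '[0,0,0,0,8.5,0,0,0,0,8.5,0,0,0,0,8.5,0,0,0,0,8.5,0,0,0,0,8.5]'>/dev/null;python3 -m jog '[0,0,0,0,8.5,0,0,0,0,8.5,0,0,0,0,8.5,0,0,0,0,8.5,0,0,0,0,8.5]'; python3 -c "
from h import *
st()"
```

```text
time: 15.25
tool_pos: [464.5, 53.2, 206.9]
tcp_rot: [-3.125, 0.073, 0.297]
contact_force: [0.2, 0.1, 0.2]
grip_width: 91.9
t 15.25 pos [464.5  53.2 206.9] bay [-204.3  -28.6] yaw_rel_bay -172.4 F [0.2 0.1 0.2] q [-0.04  0.32  1.69 -0.01  1.2   1.23] w 91.9
```

Tool is turned round; now shift ahead and left, and look down on the bay.

```bash
python3 -m jog '[0,30,-20,-40,4,0,30,-20,-40,4,0,0,-20,0,0,0,0,0,0,0]'; python3 -c "
from h import *
st()
p,d=capture('wrist');c=calibration('wrist');cv2.imwrite('pics/wr.png',p[:,:,::-1]); np.savez('wr.npz',p=p,d=d,**{k:c[k] for k in c})"
```

```text
time: 15.65
tool_pos: [512.5, 128.1, 272.4]
tcp_rot: [-3.133, 0.095, 0.144]
contact_force: [0.1, 0.3, -0.4]
grip_width: 91.9
t 15.65 pos [512.5 128.1 272.4] bay [-144.9   37.5] yaw_rel_bay 178.9 F [ 0.1  0.3 -0.4] q [0.1  0.38 1.41 0.   1.45 1.52] w 91.9
```

View pics/wr.png

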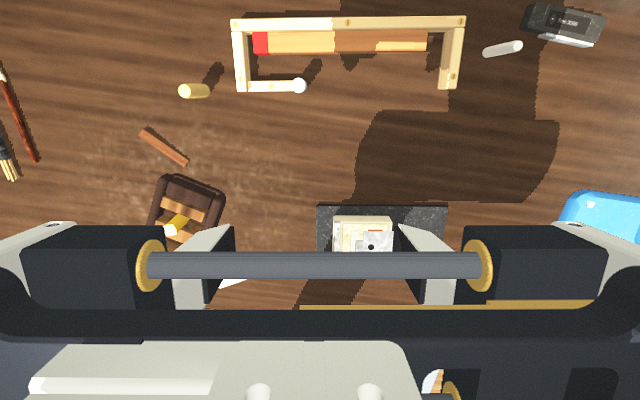

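```bash
python3 -c "
import cv2
from h import *
z=np.load('wr.npz');a=z['p'][5:105,215:475,::-1];cv2.imwrite('pics/wr2.png',cv2.resize(a,None,fx=3,fy=3,interpolation=cv2.INTER_CUBIC))
c=dict(z)
for k in ('fovy','cx','cy','k1'): c[k]=float(z[k])
f=lambda a:np.array(a)
P=cloud(c,z['d'])
for u in (270,310,350,390,415,424):
  print(u,[(v,int(P[v,u,2]),w2b(P[v,u]).round(0).tolist()) for v in range(24,56,2)][::2])
"
```

```text
270 [(24, 28, [7.0, 83.0]), (28, 30, [3.0, 83.0]), (32, 21, [0.0, 84.0]), (36, 397, [-61.0, 33.0]), (40, 22, [-8.0, 84.0]), (44, 20, [-12.0, 85.0]), (48, 21, [-16.0, 85.0]), (52, 20, [-20.0, 86.0])]
310 [(24, 29, [6.0, 38.0]), (28, 27, [2.0, 38.0]), (32, 20, [-0.0, 39.0]), (36, 21, [-5.0, 39.0]), (40, 22, [-9.0, 39.0]), (44, 22, [-13.0, 39.0]), (48, 22, [-17.0, 39.0]), (52, 20, [-21.0, 39.0])]
350 [(24, 30, [5.0, -6.0]), (28, 28, [1.0, -6.0]), (32, 23, [-2.0, -7.0]), (36, 21, [-6.0, -7.0]), (40, 21, [-10.0, -7.0]), (44, 21, [-14.0, -7.0]), (48, 22, [-18.0, -7.0]), (52, 19, [-22.0, -7.0])]
390 [(24, 397, [-61.0, 33.0]), (28, 28, [0.0, -50.0]), (32, 21, [-2.0, -52.0]), (36, 21, [-6.0, -52.0]), (40, 21, [-11.0, -53.0]), (44, 20, [-15.0, -53.0]), (48, 22, [-19.0, -53.0]), (52, 14, [-22.0, -55.0])]
415 [(24, 28, [4.0, -78.0]), (28, 27, [0.0, -78.0]), (32, 22, [-3.0, -80.0]), (36, 20, [-7.0, -81.0]), (40, 22, [-11.0, -81.0]), (44, 20, [-15.0, -82.0]), (48, 22, [-19.0, -82.0]), (52, 11, [-22.0, -86.0])]
424 [(24, 29, [3.0, -87.0]), (28, 28, [-0.0, -88.0]), (32, 21, [-3.0, -91.0]), (36, 22, [-7.0, -91.0]), (40, 21, [-11.0, -92.0]), (44, 21, [-15.0, -92.0]), (48, 20, [-19.0, -93.0]), (52, -1, [-21.0, -100.0])]
```

View pics/wr2.png

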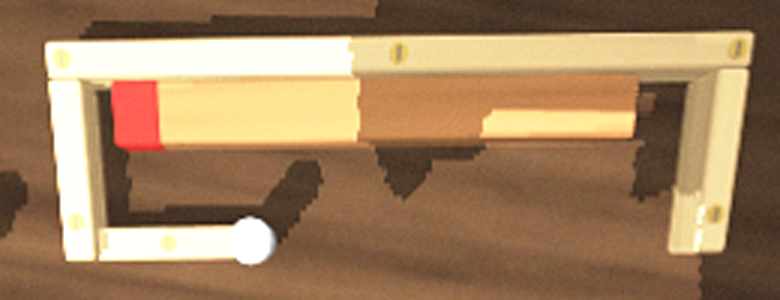

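```bash
python3 -c "
from h import *
o,_=st();print(abs(o['dq']).max());print(close_job())"
```

```text
t 15.7 pos [512.8 127.  272.5] bay [-144.7   36.4] yaw_rel_bay 178.9 F [ 0.2 -0.4  0.3] q [0.1  0.38 1.41 0.   1.45 1.52] w 91.7
0.033358183606477555
the job is handed in; nothing more can be done
None
```

The length is in the stock bay, flat against the back fence along its whole length. I handed the job in at 15.7 s of the 48 s; `close_job` gives no verdict.

- **How it went in:** I angled the length about 17° with both open fingertips and pushed it from its plain end. The red end went in behind the post, to about x −21, y +80 mm in the bay's frame, with the plain end still outside at about x −80 mm. I then swung the plain end in and pressed the whole length against the fence, reading about 25 N.
- **Last check, wrist view from above:** There is no visible gap to the fence at either end. The top is at about 21–22 mm, so it lies flat. The red end is at roughly y +97 to +106 mm and the plain end at about y −95 to −100 mm. The camera views differ by up to about 10 mm on these, all well inside the limits.
- **One disagreement:** The scene camera drew the length about 4–7 mm further from the fence than the other two views. It takes in part of the front face, so I trusted the close wrist view and the contact force.
- **The other objects:** Both seals are still standing and the whetstone looks undisturbed in the pictures. I judged this by eye and did not measure how far they might have moved.
- **Finish:** The gripper stopped well above the desk (TCP at 272 mm) and clear of everything, with the force reading near zero.

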